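# Clamp a dapping stake with a click wrench

### The job

Stand the square dome-topped steel stake in the pocket of the stake vise, foot fully down on the pocket floor and dome up, and let go of it. Then swing the click wrench on the vise's spindle clockwise (seen from above) until it breaks over with a click, stop at once without pushing on past the click, and let go of the wrench, leaving the vise tight. Set the stake in gently, without forcing it, and leave the other two stakes and the small cup beyond them standing where they are.

Things in the scene. Friction and masses are not known exactly. Their poses are not given: they have to be found in the camera images.
- stake_mid (a point): The stake to clamp: plain steel bar standing upright, 22 x 22 mm square, 91 mm tall, top a dome of 11 mm radius, foot stepped in (16 mm square, then 19.5, 3 mm each); flat sides from 6 to 80 mm over the foot; about 0.27 kg. Point on its axis 45 mm over the foot; z up, x and y square to its sides. It and two other stakes stand left of the vise, 80 mm or more apart, in any order.
- round_mid (a point): Another stake, to be left alone: an upright round steel bar, 26 mm across, 78 mm tall. The point is its centre, 39 mm up.
- flat_mid (a point): Another stake, to be left alone: a squat square steel block, 30 x 30 x 42 mm tall, flat top. The point is its centre, 21 mm up.
- cup_mid (a point): A small bronze bowl-shaped cup, 54 mm across, 34 mm tall, beyond the stakes, to be left alone. Point on its axis 17 mm up.
- vise: The stake vise, fixed to the bench: dark steel base 170 (x) x 90 (y) x 16 mm; origin under its centre, x away from the robot at yaw 0, z up. From the robot's side: round collar with the spindle and the wrench (local x -55 mm), sliding steel jaw, then the pocket (local x 35 mm) between two grey cheeks and the fixed grey jaw. Cheeks and jaws reach 46 mm over the bench.
- pocket_floor (a point): Centre of the pocket's floor, 16 mm over the bench, in the vise's axes. Open above, 30 mm deep; 26 mm wide along y between the cheeks; along x it reaches from the fixed jaw (11 mm to +x of this point) to the sliding jaw, at first 25 to 27 mm apart. Turning the wrench clockwise slides this jaw to +x onto the stake, 6 mm per rad.
- jaw_face (a point): Middle of the sliding jaw's clamping face, 31 mm over the bench. When the vise is tight it lies 10.5 to 11 mm to -x of the pocket's centre, in the vise's axes.
- spindle_axis (a point): Point on the vertical spindle axis about which the wrench turns, at the height of the handle's centre line (70 mm over the bench), in the vise's axes. The wrench turns clockwise with about 1.5 N at the grip for an unknown 0.5 to 0.9 rad until the vise is tight (turning back takes as little, and loosens it). Where it tightens cannot be seen well enough: it must be felt.
- wrench_grip (a point): Middle of the click wrench's black grip, 115 mm from the spindle axis, 70 mm over the bench (60 mm free beneath). x points outward along the level handle, which points to -y, at first somewhat to +x or -x; z up. Grip: round bar of 18 mm, from 82 to 152 mm from the axis; inside that a steel shank 13 mm wide. The wrench stays on its spindle.
- click (a joint): The wrench's break-over: angle (rad) by which the handle has tipped clockwise over the head. At rest about -0.03; once the vise is tight the push at the grip climbs over some 6 to 10 mm to about 9.5 N at angle 0, where it clicks and the push falls off (7 N at 0.05, 3 N at 0.13). 0.015 is a click, 0.13 is pushed on too far, end stop 0.16. Let go, it springs back; the vise stays tight.
There are look-alikes about, which are no part of the job. Leave any yellow look-alike of the part that bears stake_mid alone.

How it is judged:
On the way, in this order (a step that is already met when the one before it is completed fails the run):
1. the stake stands upright with its foot on the pocket floor, released (z of stake_mid in the frame of pocket_floor between 0.04 and 0.048 m and horizontal distance between stake_mid and pocket_floor below 0.009 m and angle between stake_mid's own z axis and vertical below 0.06 rad and contact force between the fingers and stake below 0.1 N), for 0.2 s.
2. with the stake in the pocket, the wrench has clicked (broken over by 0.015 rad or more) (z of stake_mid in the frame of pocket_floor between 0.04 and 0.048 m and horizontal distance between stake_mid and pocket_floor below 0.009 m and angle between stake_mid's own z axis and vertical below 0.06 rad and value of joint click above 0.015 rad), for 0.05 s.
At the end, for the whole second after the job is handed in: The stake stands upright (0.06 rad) in the pocket, its middle 40 to 48 mm over the floor and within 9 mm of the centre; the sliding jaw is closed on it (face within 11.6 mm of the centre); the wrench is let go and sprung back (under 0 rad) (z of stake_mid in the frame of pocket_floor between 0.04 and 0.048 m and horizontal distance between stake_mid and pocket_floor below 0.009 m and angle between stake_mid's own z axis and vertical below 0.06 rad and x of jaw_face in the frame of pocket_floor above -0.0116 m and value of joint click below 0 rad); the robot touches nothing.
It fails at once if the wrench pushed on past its click (break-over above 0.13 rad): over-tightened (value of joint click above 0.13 rad).
It fails at once if the stake forced against the vise (over 60 N) (contact force between stake and vise above 60 N).
It fails at once if another stake or the small cup shifted by more than 25 mm or tipped (distance of any of round_mid, flat_mid, cup_mid from where it was at the start of the episode above 0.025 m or angle between any of round_mid, flat_mid, cup_mid's own z axis and vertical above 0.5 rad).
It also fails if it takes over 61 s, if anything falls off the work surface, if the arm or the gripper's body presses on something with over 40 N, if the wrist force passes 120 N, or if a joint passes its speed limit or range.

### The arm

A 7-joint arm with a two-finger parallel gripper is mounted at the origin on the work surface. World frame = base frame: x ahead of the robot, y to its left, z up, the work surface at z = 0. Lengths are in m, angles in rad, forces in N, time in s.
With the tool pointing down it reaches from about 0.425 to 1.025 m from the base axis. Payload 9.4 kg.
Tool frame: the origin (TCP) lies midway between the tips of the shut fingers; the grasp point (between the pads) lies r.grip_point_offset behind it (r.grip_point_offset is the distance from the TCP to the grasp point, in m); z points along the fingers, y is the direction in which the jaws open and shut (so a half turn about z gives the same grasp; the last joint's range is limited). The gripper opens to 85 mm and grips with 20 to 120 N. Pads are 22 mm wide; open, the fingers measure 114 mm over their backs; the gripper's body (76 mm by 85 mm) begins 54 mm behind the grasp point. The pads swing forward as they close: fully open they stand 13 mm farther back than shut.
Start: joints at [-1.407, 0.599, -0.003, 1.599, 0.002, 0.943, -0.08], TCP at [0.173, 0.704, 0.231] pointing down, gripper open.
Joint ranges: [-2.57, 2.57], [-0.35, 1.97], [-1.29, 1.29], [0.11, 2.56], [-1.05, 4.19], [0.11, 1.86], [-2.63, 2.63]. Speed limits (rad/s): [2.22, 2.22, 3.01, 3.01, 3.14, 3.14, 3.14].

### API

Orientations are given as a rotation vector (axis times angle).
In Python, from bench import state, viewer, r gives the robot as it stands.
- The arm moves only by the tool servo_tool, never from a script. Its argument "moves" is text: rows parted by semicolons, each of 7 numbers parted by spaces: the turn, a rotation vector about the tool's x, y, z in rad, then the shift along the tool's x, y, z in mm, then the finger opening in mm, from 0 to 85.4. A call has 1 to 12 rows; each row shifts and turns the commanded pose from where the row before left it, along the tool's axes as they then stand; what a row does not reach is not made up. A row lasts 1/8 s, in which the tool goes at most 62.5 mm and 10.7 degrees, less where a joint would pass 70% of its speed; a pose out of reach is approached as far as the arm can. A call is refused whole if a number of a shift passes 62.5 or a number of a turn 0.188, either way. A call with a gripper value outside its range is refused whole. The fingers move at their own pace and stop on an object; "squeeze" is the grip in N (left out, the last holds). Time passes only in rows, so rows that do not move let the fingers close. It gives the time, the measured TCP pose, the force and the opening at its end, in the units of the state.
- state(): the state, without advancing time (a new reading comes with each control period).
- viewer.grab_frame(name): name is "side" or "top" or "wrist"; returns a dict with "pixels" (384x512x3 uint8, red, green, blue), "z_map" (384x512 float32, m along the optical axis (not along the pixel's ray), 0 where there is no reading), "camera_matrix" (3x3 intrinsics, pixels), "world_from_camera" (4x4, takes a point from camera to world coordinates). Camera axes: x right, y up, looking along -z (the intrinsics and any distortion apply to the point x, -y, -z); pixel columns grow to the right and rows downward; lengths in m; the calibration is good to about 2 mm. A picture is of the moment at which its call begins.
- r.finish_job(): hands the job in, once; it reports no verdict.
The state is a dict: "time_s": time; "q": joint angles; "qvel": joint speeds; "tau": joint torques, N m; "eef_pos": TCP position; "orientation": TCP orientation; "ft_force": force on the tool from outside, world axes, zero at the start; "moment": the same for the moment, N m; "finger_gap": finger opening in m.
Only numpy, scipy, OpenCV 4.12 (cv2) and the standard library are available. Lean on these libraries where they do the work, as an engineer would, in place of code of your own. Each camera call takes 0.05 s, during which the arm holds its last target.

## Working session

There is one attempt and no reset: what is moved stays moved. The work goes in short steps, Python scripts to look and compute and a tool call to move; the robot and the scene stay as the last step left them, time stands still between calls to the robot, and variables do not carry over. Pictures are saved under pics/ and viewed, and the job is handed in when it is done.

Besides the shell and the picture viewer there is one more tool, called after ">>>" by a JSON object that holds its "op" and its "data". servo_tool: Moves the arm, as the interface text tells. Its arguments: {"type":"object","properties":{"moves":{"type":"string"},"squeeze":{"type":"number"}},"required":["moves"]}

```bash
ls; mkdir -p pics; cat > h.py <<'E'
import numpy as np, cv2
from bench import state, viewer, r
def grab(n,tag,save=True):
    f=viewer.grab_frame(n); p=f["pixels"]
    np.savez(f"pics/{tag}.npz",**{k:np.asarray(v) for k,v in f.items()})
    cv2.imwrite(f"pics/{tag}.png",cv2.cvtColor(p,cv2.COLOR_RGB2BGR)); return f
def load(tag): return dict(np.load(f"pics/{tag}.npz"))
def ray(f,u,v):
    K=f["camera_matrix"];T=f["world_from_camera"]
    d=np.array([(u-K[0,2])/K[0,0],-(v-K[1,2])/K[1,1],-1.]); return T[:3,3],T[:3,:3]@d
def onz(f,u,v,z):
    o,d=ray(f,u,v); return o+d*(z-o[2])/d[2]
def pt(f,u,v):
    o,d=ray(f,u,v); return o+d*f["z_map"][int(round(v)),int(round(u))]
def proj(f,X):
    K=f["camera_matrix"];T=f["world_from_camera"]
    c=T[:3,:3].T@(np.asarray(X)-T[:3,3]); return K[0,0]*c[0]/-c[2]+K[0,2],K[1,1]*c[1]/c[2]+K[1,2]
def cloud(f):
    K=f["camera_matrix"];T=f["world_from_camera"];z=f["z_map"]
    v,u=np.mgrid[:z.shape[0],:z.shape[1]]
    c=np.stack([(u-K[0,2])/K[0,0]*z,-(v-K[1,2])/K[1,1]*z,-z],-1)
    return c@T[:3,:3].T+T[:3,3]
E
python3 - <<'E'
from h import *
for n in("side","top","wrist"): 
    f=grab(n,n+"0"); print(n,f["camera_matrix"].round(1).tolist(),f["world_from_camera"].round(3).tolist())
s=state(); print(s, r.grip_point_offset)
E
```

```text
pics
side [[480.3, 0.0, 253.4], [0.0, 480.3, 190.2], [0.0, 0.0, 1.0]] [[-0.961, 0.209, -0.183, 0.392], [-0.278, -0.738, 0.614, 0.83], [-0.007, 0.641, 0.767, 1.0], [0.0, 0.0, 0.0, 1.0]]
top [[474.6, 0.0, 256.8], [0.0, 474.6, 191.9], [0.0, 0.0, 1.0]] [[-0.008, 0.999, -0.052, 0.525], [-1.0, -0.009, -0.024, 0.078], [-0.024, 0.052, 0.998, 1.349], [0.0, 0.0, 0.0, 1.0]]
wrist [[265.4, 0.0, 254.8], [0.0, 265.4, 189.0], [0.0, 0.0, 1.0]] [[0.238, -0.933, -0.269, 0.104], [0.971, 0.228, 0.067, 0.721], [-0.001, -0.278, 0.961, 0.373], [0.0, 0.0, 0.0, 1.0]]
{'time_s': 0.15, 'q': array([-1.4067037 ,  0.59999716, -0.0025276 ,  1.59995239,  0.0017952 ,
        0.94291821, -0.07978006]), 'qvel': array([-0.00155814, -0.00247742,  0.0002971 , -0.00171194,  0.00075946,
        0.00097157,  0.00107948]), 'tau': array([ 3.33163101e-03, -7.76995897e+01,  1.56684380e+00, -2.58239043e+01,
        1.25168200e-02,  6.82865706e-03, -1.75399680e-05]), 'eef_pos': array([0.17282158, 0.70372264, 0.23057301]), 'orientation': array([-3.77222311e-01, -3.11883499e+00,  1.99931710e-03]), 'ft_force': array([-0.54272484,  0.18698121,  0.28847722]), 'moment': array([-0.02419689,  0.01897735,  0.01447605]), 'finger_gap': 0.0850924288245569} 0.0187
```

View pics/side0.png

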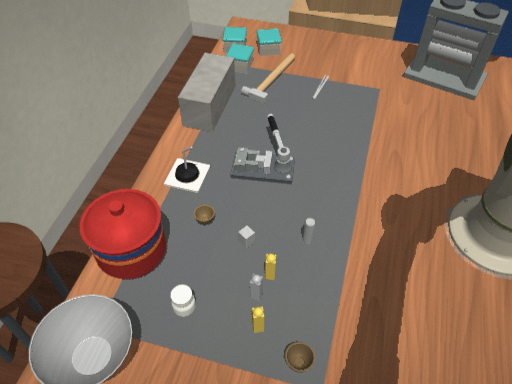

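View pics/top0.png

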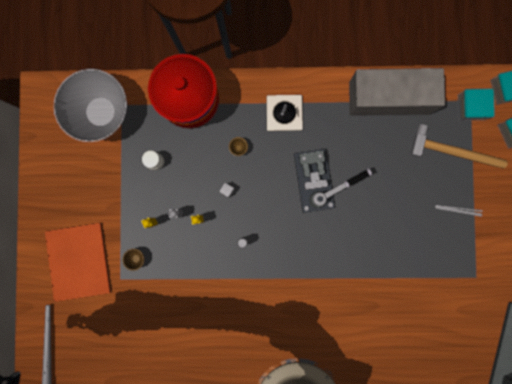

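View pics/wrist0.png

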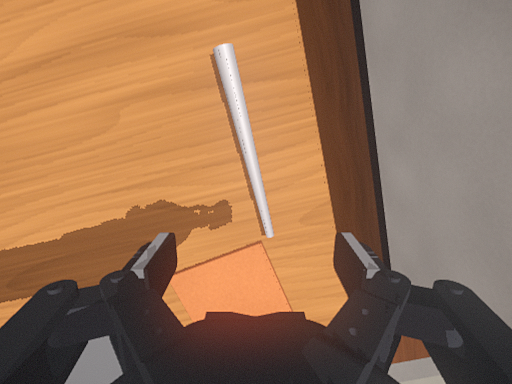

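```bash
python3 - <<'E'
from h import *
f=load("side0");t=load("top0")
a=cv2.resize(f["pixels"][215:345,190:330],None,fx=4,fy=4,interpolation=cv2.INTER_CUBIC)
cv2.imwrite("pics/c1.png",a[...,::-1])
b=cv2.resize(t["pixels"][140:260,130:390],None,fx=3,fy=3,interpolation=cv2.INTER_CUBIC)
cv2.imwrite("pics/c2.png",b[...,::-1])
for n,u,v in[("stake",173,213),("y1",196,219),("y2",148,222),("round",243,242),("flat",227,189),("cup",239,147)]:
    print(n,pt(t,u,v).round(3))
for n,u,v in[("stake",256,280),("y1",271,258),("y2",258,312),("round",309,222),("flat",246,232)]:
    print(n,pt(f,u,v).round(3))
E
```

```text
stake [0.537 0.331 0.09 ]
y1 [0.52  0.269 0.093]
y2 [0.513 0.399 0.086]
round [0.458 0.146 0.08 ]
flat [0.603 0.192 0.037]
cup [0.724 0.159 0.005]
stake [0.535 0.339 0.088]
y1 [0.517 0.278 0.091]
y2 [0.51  0.409 0.09 ]
round [0.458 0.151 0.08 ]
flat [0.602 0.193 0.04 ]
```

View pics/c1.png

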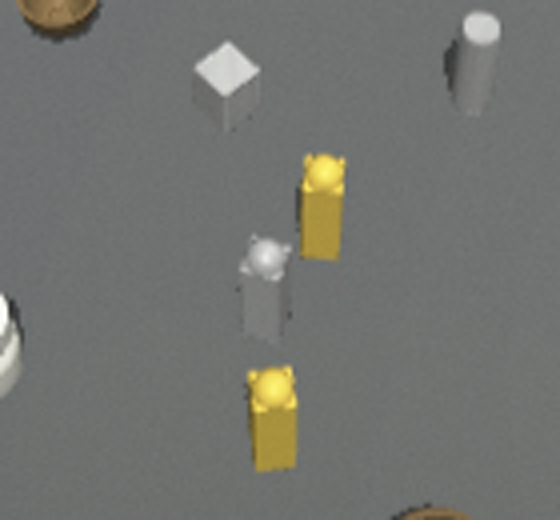

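View pics/c2.png

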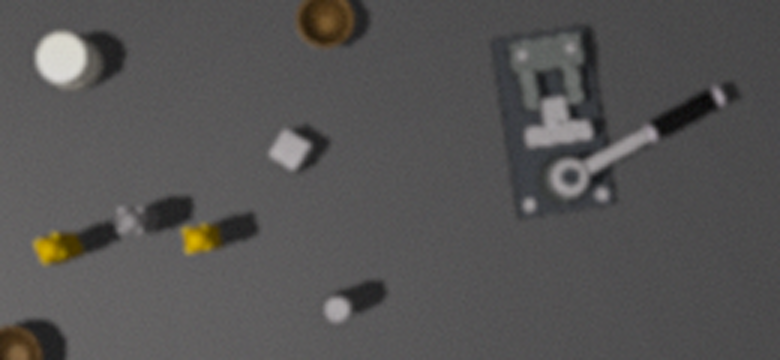

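```bash
cat >> h.py <<'E'
from scipy.spatial.transform import Rotation as Rn
def plan(p,ydir,n,gap=None,p0=None,R0=None):
    """rows from present pose to TCP p, tool down, tool y along world azimuth ydir (rad)"""
    s=state(); p0=s["eef_pos"] if p0 is None else np.asarray(p0)
    R0=Rn.from_rotvec(s["orientation"]) if R0 is None else R0
    y=np.array([np.cos(ydir),np.sin(ydir),0]);z=np.array([0,0,-1.]);x=np.cross(y,z)
    R1=Rn.from_matrix(np.stack([x,y,z],1)); rv=(R0.inv()*R1).as_rotvec()
    for k in range(n):
        Rk=R0*Rn.from_rotvec(rv*k/n)
        print((rv/n).round(3),(Rk.inv().apply((np.asarray(p)-p0)/n)*1000).round(1))
    return R1
E
python3 - <<'E'
from h import *
plan([0.535,0.335,0.20],0.0,10)
E
```

```text
[-0.     0.     0.133] [-44.  -27.2   3.1]
[-0.     0.     0.133] [-47.2 -21.1   3.1]
[-0.     0.     0.133] [-49.6 -14.7   3.1]
[-0.     0.     0.133] [-51.1  -8.    3.1]
[-0.     0.     0.133] [-51.7  -1.1   3.1]
[-0.     0.     0.133] [-51.4   5.7   3.1]
[-0.     0.     0.133] [-50.1  12.5   3.1]
[-0.     0.     0.133] [-48.   19.    3.1]
[-0.     0.     0.133] [-45.1  25.3   3.1]
[-0.     0.     0.133] [-41.3  31.    3.1]
```

>>> {"op": "servo_tool", "data": {"moves": "0 0 0.133 -44 -27 3 60; 0 0 0.133 -47 -21 3 50; 0 0 0.133 -50 -15 3 50; 0 0 0.133 -51 -8 3 50; 0 0 0.133 -52 -1 3 50; 0 0 0.133 -51 6 3 50; 0 0 0.133 -50 12 3 50; 0 0 0.133 -48 19 3 50; 0 0 0.133 -45 25 3 50; 0 0 0.133 -41 31 3 50; 0 0 0 0 0 0 50"}}

```text
time_s: 1.52
eef_pos: [0.5376, 0.3313, 0.2012]
orientation: [2.229, 2.211, -0.001]
ft_force: [-0.6, -0.3, 0.7]
finger_gap: 0.0497
```

```bash
python3 - <<'E'
from h import *
f=grab("wrist","w1"); print(f["world_from_camera"].round(3).tolist()); print(state()["eef_pos"],state()["orientation"],state()["time_s"],state()["q"].round(2))
E
```

```text
[[1.0, 0.008, 0.0, 0.538], [-0.008, 0.96, 0.279, 0.402], [0.002, -0.279, 0.96, 0.343], [0.0, 0.0, 0.0, 1.0]]
[0.53570273 0.33379722 0.20104077] [ 2.22458371e+00  2.21717958e+00 -9.26905041e-04] 1.575 [-0.88  0.54  0.35  1.87 -0.26  0.78 -0.39]
```

View pics/w1.png

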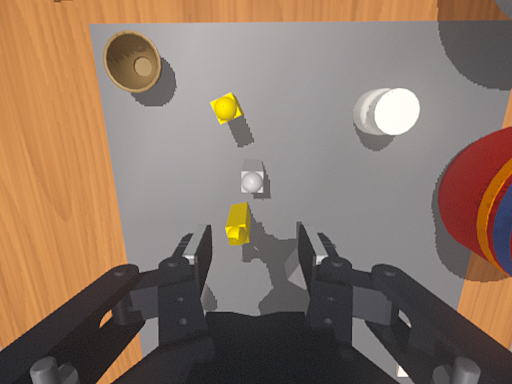

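```bash
python3 - <<'E'
from h import *
f=load("w1"); a=f["pixels"][80:260,190:320]
cv2.imwrite("pics/c3.png",cv2.resize(a,None,fx=4,fy=4,interpolation=cv2.INTER_CUBIC)[:600,:,::-1])
C=cloud(f)
m=(abs(C[...,0]-.535)<.03)&(abs(C[...,1]-.337)<.03)&(C[...,2]>.07)
P=C[m]; print(len(P),P.min(0),P.max(0))
for lo,hi in((.07,.077),(.077,.082),(.082,.088),(.088,.1)):
    q=P[(P[:,2]>lo)&(P[:,2]<hi)]; print(lo,len(q),q.mean(0).round(4) if len(q) else '',q.min(0).round(4),q.max(0).round(4))
m2=(m&(C[...,2]>.074)).astype(np.uint8)
c,_=cv2.findContours(m2,0,1); print(cv2.minAreaRect(max(c,key=cv2.contourArea)))
# shoulder rect in world
q=P[(P[:,2]>.075)][:,:2]; print(cv2.minAreaRect((q*1000).astype(np.float32)))
E
```

```text
20887 [0.50500885 0.32025737 0.07015152] [0.56499972 0.35344887 0.30528105]
0.07 39 [0.534  0.3441 0.0738] [0.5242 0.3436 0.0702] [0.545  0.3444 0.0768]
0.077 113 [0.5345 0.3354 0.0802] [0.5231 0.3223 0.0782] [0.5449 0.3443 0.082 ]
0.082 175 [0.5345 0.3353 0.0858] [0.5245 0.3225 0.0823] [0.5448 0.3436 0.088 ]
0.088 159 [0.5344 0.3337 0.0896] [0.5267 0.3262 0.088 ] [0.5417 0.3408 0.0927]
((245.0, 304.0), (158.0, 260.0), 90.0)
((534.945556640625, 337.0249328613281), (33.00859451293945, 60.008548736572266), 89.44432067871094)
```

View pics/c3.png

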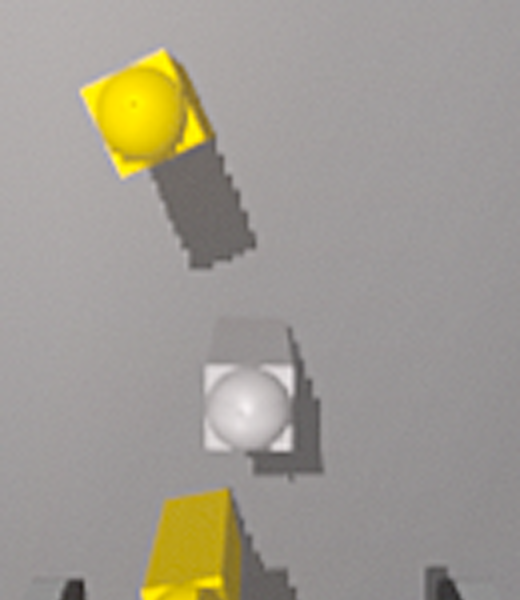

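>>> {"op": "servo_tool", "data": {"moves": "0 0 0 -1 -2 35 50; 0 0 0 0 0 40 50; 0 0 0 0 0 35 50; 0 0 0 0 0 30 50; 0 0 0 0 0 0 50; 0 0 0 0 0 0 50", "squeeze": 40}}

```text
time_s: 2.33
eef_pos: [0.5325, 0.3356, 0.0622]
orientation: [-2.22, -2.223, -0.001]
ft_force: [0.7, 0.1, -0.9]
finger_gap: 0.05
```

```bash
python3 - <<'E'
from h import *
s=state();print(s["eef_pos"],s["orientation"],s["time_s"],s["ft_force"])
f=grab("top","t1"); t=f["pixels"][140:230,280:400]
cv2.imwrite("pics/c4.png",cv2.resize(t,None,fx=6,fy=6,interpolation=cv2.INTER_CUBIC)[...,::-1])
f=load("side0"); t=f["pixels"][100:200,210:320]
cv2.imwrite("pics/c5.png",cv2.resize(t,None,fx=6,fy=6,interpolation=cv2.INTER_CUBIC)[...,::-1])
E
```

```text
[0.53252859 0.33560859 0.06216586] [-2.21994126e+00 -2.22274548e+00 -1.25439971e-03] 2.325 [ 0.74481667  0.0948651  -0.92099509]
```

View pics/c4.png

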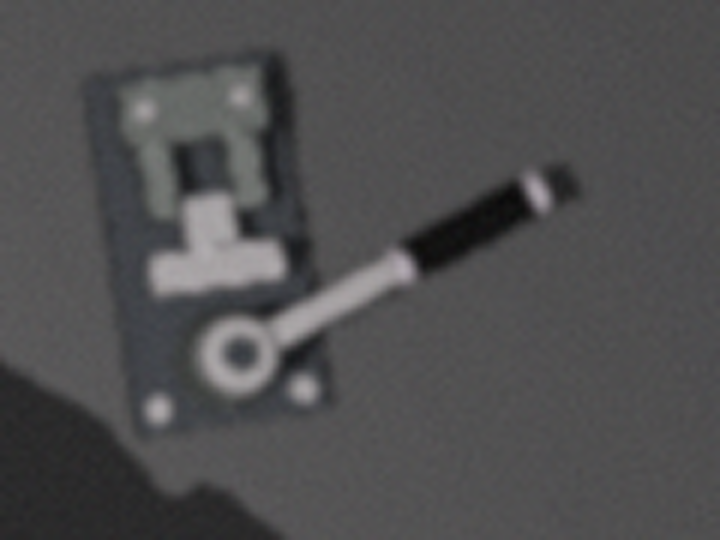

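View pics/c5.png

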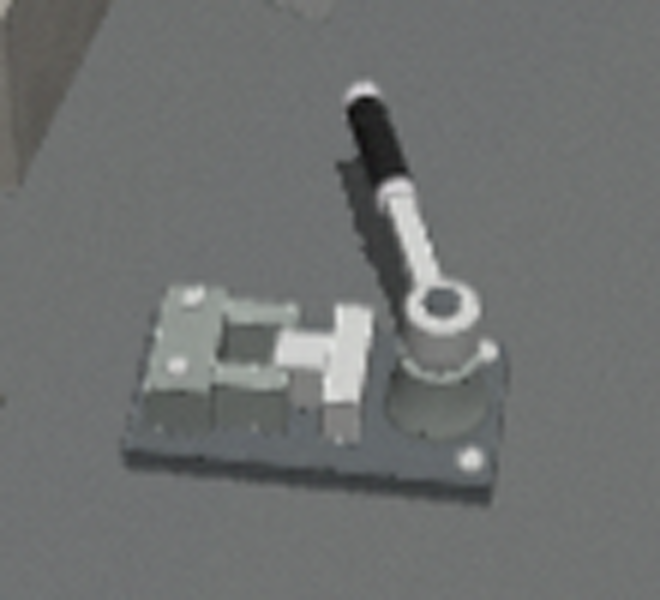

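>>> {"op": "servo_tool", "data": {"moves": "0 0 0 -2 1 13 50; 0 0 0 0 0 12 50; 0 0 0 0 0 0 22; 0 0 0 0 0 0 10; 0 0 0 0 0 0 10; 0 0 0 0 0 0 10", "squeeze": 40}}

```text
time_s: 3.12
eef_pos: [0.5335, 0.3327, 0.0364]
orientation: [-2.221, -2.221, 0.0]
ft_force: [-0.1, -0.4, -2.8]
finger_gap: 0.0213
```

```bash
python3 - <<'E'
from h import *
s=state();print(s["eef_pos"],s["orientation"],s["time_s"],s["ft_force"])
f=grab("side","s2"); t=f["pixels"][195:345,180:330]
cv2.imwrite("pics/c6.png",cv2.resize(t,None,fx=4,fy=4,interpolation=cv2.INTER_CUBIC)[...,::-1])
E
```

```text
[0.53348662 0.3327449  0.03635457] [-2.22138356e+00 -2.22149928e+00  4.18365675e-05] 3.125 [-0.08091354 -0.39051178 -2.76440683]
```

View pics/c6.png

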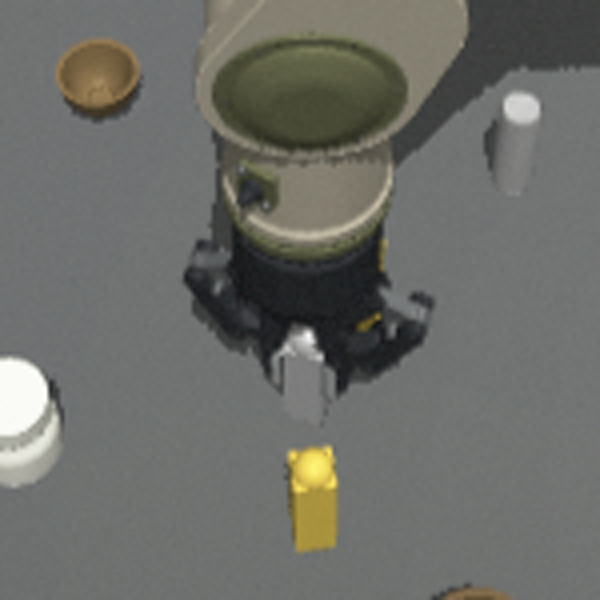

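```bash
python3 - <<'E'
from h import *
for tag in("top0","side0"):
    f=load(tag);C=cloud(f);p=f["pixels"].astype(int)
    reg=(abs(C[...,0]-.63)<.16)&(abs(C[...,1]+.09)<.14)
    for lo,hi in((.010,.022),(.04,.052),(.056,.066),(.066,.09)):
        m=reg&(C[...,2]>lo)&(C[...,2]<hi); P=C[m]
        print(tag,lo,len(P),np.median(P[:,2]).round(4) if len(P) else '', P.min(0).round(3),P.max(0).round(3))
        if lo==.01 or lo==.04:
            print(cv2.minAreaRect((P[:,:2]*1000).astype(np.float32)))
    # black grip
    m=reg&(p.max(-1)<50)&(C[...,2]>.05); P=C[m]
    if len(P)>5:
        c=P.mean(0);u,s,vt=np.linalg.svd((P-c)[:,:2]); print("grip",len(P),c.round(4),vt[0],P[:,2].max())
E
```

```text
top0 0.01 1067 0.0163 [ 0.486 -0.205  0.01 ] [0.79  0.048 0.022]
((649.8043823242188, -70.15093994140625), (312.75604248046875, 242.1017303466797), 70.44779205322266)
top0 0.04 597 0.0465 [ 0.556 -0.081  0.04 ] [ 0.707 -0.008  0.052]
((629.175048828125, -49.47930908203125), (149.23345947265625, 66.7379150390625), 7.191437721252441)
top0 0.056 6 0.0578 [ 0.556 -0.055  0.057] [ 0.585 -0.039  0.065]
top0 0.066 435 0.0785 [ 0.558 -0.195  0.067] [ 0.654 -0.042  0.09 ]
grip 131 [ 0.6286 -0.162   0.0779] [ 0.45711797 -0.88940607] 0.08547055144270033
side0 0.01 750 0.0161 [ 0.538 -0.106  0.01 ] [0.79  0.05  0.022]
((670.9095458984375, -35.24174499511719), (270.75518798828125, 107.00867462158203), 15.568910598754883)
side0 0.04 542 0.0461 [ 0.554 -0.084  0.04 ] [ 0.705 -0.007  0.052]
((628.3212280273438, -50.915069580078125), (148.78369140625, 72.44413757324219), 7.461860179901123)
side0 0.056 24 0.0629 [ 0.556 -0.059  0.056] [ 0.588 -0.042  0.066]
side0 0.066 348 0.0773 [ 0.556 -0.198  0.066] [ 0.652 -0.04   0.088]
grip 78 [ 0.6307 -0.1624  0.0772] [-0.48462568  0.87472164] 0.08427228838060319
```

```bash
python3 - <<'E'
from h import *
t=load("t1")
print(onz(t,320,199.2,.078),onz(t,314.2,166.5,.03),onz(t,280+407/6,140+265/6,.07),onz(t,280+540/6,140+190/6,.07))
s=state()
R=plan([0.5335,0.3327,0.19],0.13,5)
plan([0.66,-0.11,0.20],0.13,11,p0=[0.5335,0.3327,0.19],R0=R)
E
```

```text
[ 0.57056432 -0.06073785  0.078     ] [ 0.66346407 -0.05120816  0.03      ] [ 0.61065334 -0.13680889  0.07      ] [ 0.64378842 -0.196752    0.07      ]
[ 0.    -0.    -0.026] [ -0.   -0.  -30.7]
[ 0.    -0.    -0.026] [ -0.   -0.  -30.7]
[ 0.    -0.    -0.026] [ -0.   -0.  -30.7]
[ 0.    -0.    -0.026] [ -0.   -0.  -30.7]
[ 0.    -0.    -0.026] [ -0.   -0.  -30.7]
[0. 0. 0.] [-41.4   6.2  -0.9]
[0. 0. 0.] [-41.4   6.2  -0.9]
[0. 0. 0.] [-41.4   6.2  -0.9]
[0. 0. 0.] [-41.4   6.2  -0.9]
[0. 0. 0.] [-41.4   6.2  -0.9]
[0. 0. 0.] [-41.4   6.2  -0.9]
[0. 0. 0.] [-41.4   6.2  -0.9]
[0. 0. 0.] [-41.4   6.2  -0.9]
[0. 0. 0.] [-41.4   6.2  -0.9]
[0. 0. 0.] [-41.4   6.2  -0.9]
[0. 0. 0.] [-41.4   6.2  -0.9]
```

>>> {"op": "servo_tool", "data": {"moves": "0 0 0 0 0 -10 10; 0 0 -0.026 0 0 -25 10; 0 0 -0.026 0 0 -40 10; 0 0 -0.026 0 0 -40 10; 0 0 -0.026 0 0 -35 10; 0 0 -0.026 0 0 -3 10"}}

```text
time_s: 3.92
eef_pos: [0.5347, 0.3333, 0.1926]
orientation: [2.071, 2.361, 0.008]
ft_force: [-0.4, 0.2, -3.5]
finger_gap: 0.0216
```

>>> {"op": "servo_tool", "data": {"moves": "0 0 0 -20 3 0 10; 0 0 0 -40 6 -1 10; 0 0 0 -45 7 -1 10; 0 0 0 -45 7 -1 10; 0 0 0 -45 7 -1 10; 0 0 0 -45 7 -1 10; 0 0 0 -45 7 -1 10; 0 0 0 -45 7 -1 10; 0 0 0 -45 7 -1 10; 0 0 0 -40 6 -1 10; 0 0 0 -30 4 -1 10; 0 0 0 -10 2 0 10"}}

```text
time_s: 5.42
eef_pos: [0.6608, -0.1131, 0.1979]
orientation: [-2.077, -2.356, 0.004]
ft_force: [-0.5, 0.1, -2.7]
finger_gap: 0.0213
```

>>> {"op": "servo_tool", "data": {"moves": "0 0 0 0 0 0 10; 0 0 0 0 0 0 10"}}

```text
time_s: 5.68
eef_pos: [0.6615, -0.1077, 0.1987]
orientation: [-2.07, -2.361, -0.0]
ft_force: [-0.3, 0.5, -3.5]
finger_gap: 0.0216
```

```bash
python3 - <<'E'
from h import *
f=grab("wrist","w2")
s=state();print(s["eef_pos"],s["orientation"],s["time_s"],s["ft_force"],s["finger_gap"])
E
```

```text
[ 0.66162184 -0.10755643  0.1989359 ] [-2.06938710e+00 -2.36214763e+00 -2.44794696e-04] 5.725 [-0.08661004 -0.74042808 -3.25715671] 0.02152743295757716
```

View pics/w2.png

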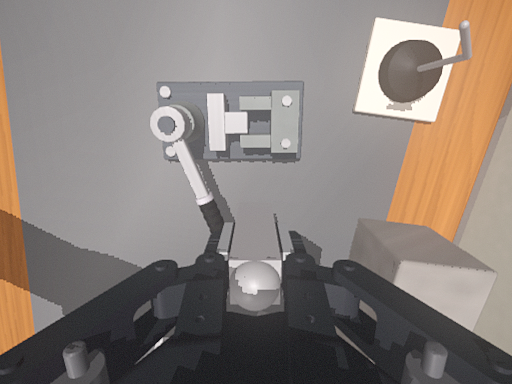

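```bash
python3 - <<'E'
from h import *
f=load("w2"); a=f["pixels"][70:170,145:310]
cv2.imwrite("pics/c7.png",cv2.resize(a,None,fx=4.8,fy=4.8,interpolation=cv2.INTER_NEAREST)[...,::-1])
C=cloud(f); z=C[...,2]
for v in range(88,160,4): print(v,(z[v,205:305:3]*1000).round(0).astype(int))
E
```

```text
88 [16 17 16 15 15 16 15 16 15 16 17 15 17 16 15 16 16 15 15 16 18 16 17 16
 16 18 17 17 17 16 16 16 16  0]
92 [17 15 17 15 16 15 16 15 16 16 16 16 16 16 16 16 17 16 16 16 16 15 44 46
 46 47 46 47 46 46 46 46 16  0]
96 [16 46 46 46 47 46 45 17 15 17 16 16 17 17 17 16 16 16 17 16 15 16 48 46
 47 47 47 50 44 45 47 46 16  2]
100 [15 46 45 46 45 46 45 15 16 16 16 15 45 46 46 47 45 47 46 48 46 46 45 46
 46 46 50 49 49 46 46 47 16  2]
104 [16 47 46 45 47 45 45 18 16 16 16 16 45 45 45 46 47 46 46 47 45 46 46 46
 46 47 49 48 49 45 45 45 15  1]
108 [17 47 46 46 44 45 46 20 16 16 17 15 45 46 45 46 46 46 45 47 46 47 45 47
 46 47 47 46 48 46 46 47 17  1]
112 [17 46 46 46 45 45 47 21 15 16 17 17 18 17 15 16 16 15 15 16 16 16 47 45
 44 46 47 46 47 47 45 46 16  0]
116 [16 46 47 47 46 46 46 44 46 45 44 44 46 45 16 16 16 16 15 14 16 15 47 45
 46 47 47 46 45 46 45 46 16  1]
120 [15 46 45 46 46 46 45 46 45 45 47 45 45 44 15 16 15 15 16 16 15 15 45 46
 46 45 46 47 46 46 45 46 17  0]
124 [16 46 47 46 46 46 47 46 44 45 46 46 44 45 16 16 16 16 15 15 16 18 47 47
 46 47 46 46 45 45 46 45 15  1]
128 [15 45 45
[... 158 characters left out ...]
16 16 17 46 45
 46 47 46 46 46 46 45 15 15  0]
136 [16 15 45 46 45 46 45 29 17 16 17 17 46 46 47 46 44 46 45 45 47 47 46 46
 45 46 46 47 46 46 46 17 15  2]
140 [15 16 46 46 46 46 45 32 14 16 15 16 46 47 45 47 46 46 44 46 45 47 46 46
 45 46 49 49 47 46 46 17  0  0]
144 [15 16 46 45 46 47 46 35 16 17 17 16 45 47 47 48 47 46 45 47 46 46 46 46
 44 45 49 48 48 45 45 16  0  0]
148 [16 16 46 45 46 47 47 35 16 16 16 15 16 16 17 16 15 16 15 16 16 16 45 48
 46 45 47 47 46 44 46 16  1  0]
152 [15 17 16 16 17 17 14 16 15 16 16 16 16 16 15 16 17 16 16 15 16 15 46 44
 46 46 46 47 46 46 47 16  1  1]
156 [16 15 16 16 18 16 15 15 16 16 14 17 16 17 15 14 16 16 15 16 16 17 16 17
 16 15 16 17 15 15 15 16  2  1]
```

View pics/c7.png

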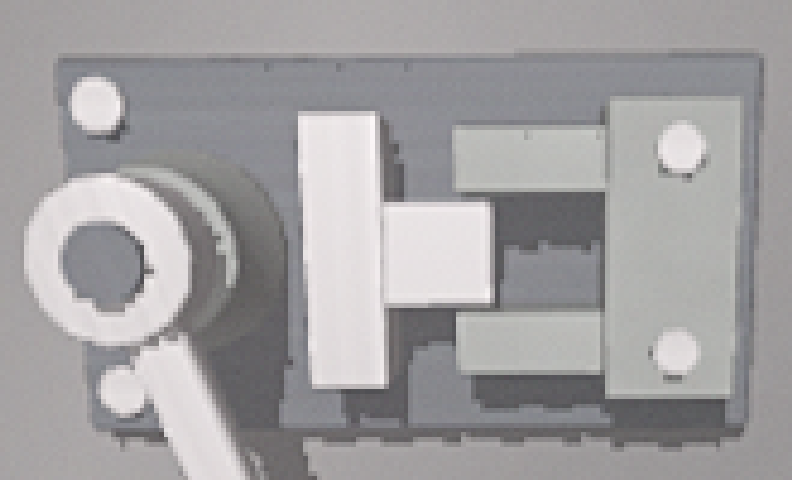

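```bash
cat > pocket.py <<'E'
from h import *
import sys
def pocket(tag,zt=.046):
    f=load(tag); C=cloud(f); z=C[...,2]; hi=(z>.036)&(z<.054)
    def E(pts): return np.array([onz(f,u,v,zt)[:2] for u,v in pts])
    # seed: floor pixel nearest rough pocket centre
    u0,v0=[int(round(k)) for k in proj(f,SEED)]
    L=[];Rr=[];U=[];D=[]
    for v in range(v0-8,v0+9):
        row=hi[v]; a=u0
        while not row[a]: a+=1
        Rr.append((a-.5,v)); a=u0
        while not row[a]: a-=1
        L.append((a+.5,v))
    for u in range(u0-5,u0+7):
        col=hi[:,u]; a=v0
        while not col[a]: a-=1
        U.append((u,a+.5)); a=v0
        while not col[a]: a+=1
        D.append((u,a-.5))
    return f,E(L),E(Rr),E(U),E(D)
SEED=[.664,-.05,.046]
if __name__=="__main__":
  for tag in sys.argv[1:]:
    f,L,R,U,D=pocket(tag)
    print(tag,[np.median(e,0).round(4) for e in(L,R,U,D)])
    yaw=[]
    for e in(U,D):
        d=np.polyfit(e[:,0],e[:,1],1); yaw.append(d[0])
    for e in(L,R):
        d=np.polyfit(e[:,1],e[:,0],1); yaw.append(-d[0])
    print("yaws",np.round(yaw,3))
    # long edges: all high pixels rect of fixed jaw+cheeks
    C=cloud(f);z=C[...,2]
    b=(z>.012)&(z<.06)&(abs(C[...,0]-.628)<.12)&(abs(C[...,1]+.055)<.075)
    P=C[b][:,:2]*1000
    # base edges : for outline of base region in mm
    m=b.astype(np.uint8); 
    hi=(z>.04)&(z<.052)&(abs(C[...,0]-.64)<.09)&(abs(C[...,1]+.055)<.06)
    print("top rect",cv2.minAreaRect((C[hi][:,:2]*1000).astype(np.float32)))
    n=np.array([np.cos(.13),np.sin(.13)]);t=np.array([-n[1],n[0]])
    print("x: L,R",(np.mean(L@n)).round(4),(np.mean(R@n)).round(4),"y: U,D",np.mean(U@t).round(4),np.mean(D@t).round(4))
    xc=np.mean(R@n)-.011; yc=(np.mean(U@t)+np.mean(D@t))/2
    print("centre",(xc*n+yc*t).round(4),"gap x",(np.mean(R@n)-np.mean(L@n)).round(4),"gap y",np.mean(U@t)-np.mean(D@t))
E
python3 pocket.py w2
```

```text
w2 [array([ 0.6446, -0.0524]), array([ 0.6701, -0.049 ]), array([ 0.6618, -0.0341]), array([ 0.6654, -0.0588])]
yaws [-0.241  0.401 -0.39   0.074]
top rect ((632.1890869140625, -50.29066467285156), (136.35104370117188, 65.25856018066406), 7.958799362182617)
x: L,R 0.6312 0.6579 y: U,D -0.1202 -0.1439
centre [ 0.6586 -0.047 ] gap x 0.0268 gap y 0.023673616119662066
```

```bash
python3 - <<'E'
from h import *
f=load("w2"); g=cv2.cvtColor(f["pixels"],cv2.COLOR_RGB2GRAY).astype(float)
C=cloud(f); z=C[...,2]; hi=(z>.036)&(z<.054)
print("seed",proj(f,[.6586,-.047,.046]))
n=np.array([np.cos(.13),np.sin(.13)]);t=np.array([-n[1],n[0]])
def show(name,pts):
    P=np.array([onz(f,u,v,.046)[:2] for u,v in pts]); k=P@(n if name[0]=='x' else t)
    o=P@(t if name[0]=='x' else n); ang=np.polyfit(o,k,1)[0]
    print(name,k.round(4),"med",np.median(k).round(4),"slope",ang.round(3))
L=[];R=[];U=[];D=[]
for v in range(114,132):
    L.append((max(a for a in range(235,262) if hi[v,a])+.5,v)); R.append((min(a for a in range(260,285) if hi[v,a])-.5,v))
for u in range(251,268,1):
    U.append((u,max(a for a in range(98,118) if hi[a,u])+.5)); D.append((u,min(a for a in range(126,145) if hi[a,u])-.5))
show("xL",L);show("xR",R);show("yU",U);show("yD",D)
# long fixed-jaw edges
R2=[(max(a for a in range(280,303) if hi[v,a])+.5,v) for v in range(95,150)]; show("xFar",R2)
J=[(min(a for a in range(205,222) if hi[v,a])-.5,v) for v in range(97,148)]; show("xJawback",J)
b=(z>.01)
# base edges at z .016
def show2(name,pts):
    P=np.array([onz(f,u,v,.016)[:2] for u,v in pts]); k=P@(n if name[0]=='x' else t)
    o=P@(t if name[0]=='x' else n); print(name,"med",np.median(k).round(4),"slope",np.polyfit(o,k,1)[0].round(3))
T=[(u,min(a for a in range(60,100) if z[a,u]>.009)-.5) for u in range(175,295)]; show2("ytop",T)
F=[(max(a for a in range(290,315) if z[v,a]>.009)+.5,v) for v in range(84,130)]; show2("xfarbase",F)
B=[(u,max(a for a in range(150,180) if z[a,u]>.009)+.5) for u in range(225,295)]; show2("ybot",B)
E
```

```text
seed (np.float64(259.85647145294075), np.float64(122.62137445938346))
xL [0.6326 0.6326 0.6326 0.6326 0.6326 0.6325 0.6325 0.6325 0.6325 0.6325
 0.6325 0.6325 0.6325 0.6325 0.6325 0.6325 0.6325 0.6325] med 0.6325 slope 0.007
xR [0.6583 0.6583 0.6583 0.6583 0.6584 0.6573 0.6584 0.6584 0.6584 0.6585
 0.6585 0.6585 0.6585 0.6574 0.6575 0.6575 0.6575 0.6575] med 0.6583 slope 0.044
yU [-0.1194 -0.1194 -0.1194 -0.1194 -0.1194 -0.1194 -0.1194 -0.1194 -0.1194
 -0.1194 -0.1194 -0.1194 -0.1194 -0.1194 -0.1194 -0.1194 -0.1194] med -0.1194 slope 0.002
yD [-0.1446 -0.1446 -0.1446 -0.1446 -0.1446 -0.1446 -0.1446 -0.1446 -0.1446
 -0.1446 -0.1446 -0.1446 -0.1446 -0.1446 -0.1446 -0.1446 -0.1446] med -0.1446 slope 0.002
xFar [0.6884 0.6884 0.6885 0.6885 0.6886 0.6886 0.6876 0.6877 0.6877 0.6878
 0.6878 0.6879 0.6879 0.688  0.688  0.6881 0.6881 0.6882 0.6882 0.6883
 0.6883 0.6884 0.6884 0.6885 0.6885 0.6886 0.6886 0.6887 0.6887 0.6888
 0.6888 0.6889 0.6889 0.6879 0.6879 0.688  0.688  0.6881 0.6881 0.6882
 0.6882 0.6883 0.6883 0.6884 0.6884 0.6885 0.6885 0.6886 0.6886 0.6887
 0.6887 0.6888 0.6888 0.6889 0.6889] med 0.6884 slope -0.009
xJawback [0.5906 0.5905 0.5905 0.5904 0.5904 0.5903 0.5903 0.5902 0.5902 0.5901
 0.5901 0.59   0.59   0.5899 0.5899 0.5898 0.5898 0.5908 0.5908 0.5907
 0.5907 0.5906 0.5906 0.5905 0.5905 0.5904 0.5904 0.5903 0.5903 0.5902
 0.5902 0.5901 0.5901 0.59   0.59   0.591  0.591  0.5909 0.5909 0.5908
 0.5908 0.5907 0.5907 0.5906 0.5906 0.5905 0.5905 0.5904 0.5904 0.5903
 0.5903] med 0.5904 slope -0.006
ytop med -0.0875 slope -0.004
xfarbase med 0.697 slope -0.009
ybot med -0.1773 slope 0.007
```

>>> {"op": "servo_tool", "data": {"moves": "0 0 0 15 1 0 10; 0 0 0 25 1.5 0 10; 0 0 0 15.5 1 0 10; 0 0 0 5 0 20 10; 0 0 0 0 0 35 10; 0 0 0 0 0 30 10; 0 0 0 0 0 18 10; 0 0 0 0 0 0 10; 0 0 0 0 0 0 10"}}

```text
time_s: 6.85
eef_pos: [0.6583, -0.0489, 0.0973]
orientation: [2.072, 2.36, 0.001]
ft_force: [-0.1, -0.6, -2.0]
finger_gap: 0.0215
```

```bash
python3 - <<'E'
from h import *
s=state();print(s["eef_pos"],s["orientation"],s["time_s"],s["ft_force"],s["finger_gap"])
f=grab("side","s3"); t=f["pixels"][90:210,210:330]
cv2.imwrite("pics/c8.png",cv2.resize(t,None,fx=5,fy=5,interpolation=cv2.INTER_CUBIC)[...,::-1])
f=grab("wrist","w3")
n=np.array([np.cos(.1315),np.sin(.1315)]);t=np.array([-n[1],n[0]])
p=s["eef_pos"][:2]; print(p@n,p@t)
E
```

```text
[ 0.65827921 -0.04889358  0.09732063] [2.07163535e+00 2.36020901e+00 1.40531445e-03] 6.85 [-0.08284328 -0.58232898 -2.01502407] 0.02153667362216906
0.6461848496260092 -0.13478590485435107
```

View pics/c8.png

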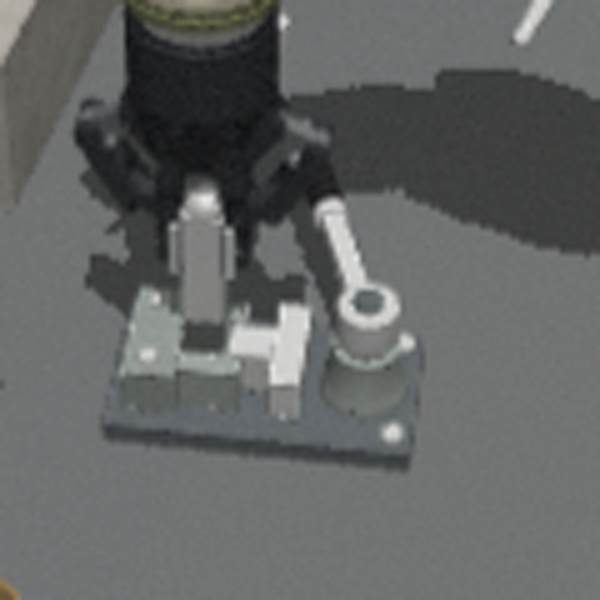

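View pics/w3.png

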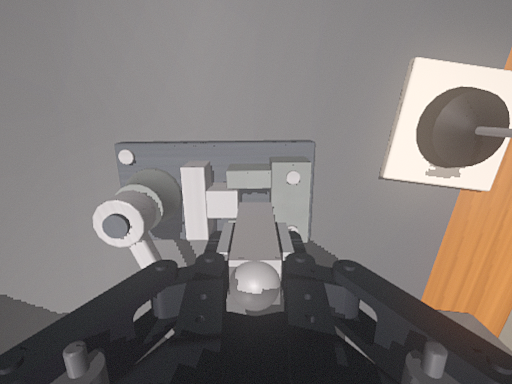

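```bash
python3 - <<'E'
from h import *
f=load("w3"); C=cloud(f)
cv2.imwrite("pics/c9.png",cv2.resize(f["pixels"][150:260,200:320],None,fx=5.4,fy=5.4,interpolation=cv2.INTER_NEAREST)[...,::-1])
n=np.array([np.cos(.1325),np.sin(.1325)]);t=np.array([-n[1],n[0]])
for v in(206,212,225,240):
    print(v,[(u,round(float(C[v,u,:2]@n),4),round(float(C[v,u,:2]@t),4),round(float(C[v,u,2]),4)) for u in range(226,290,3)])
for v in (180,192,200): print(v,[(u,round(float(C[v,u,:2]@n),4),round(float(C[v,u,2]),3)) for u in range(204,290,3)])
print([(v,round(float(C[v,256,:2]@t),4),round(float(C[v,256,2]),4)) for v in range(160,250,3)])
E
```

```text
206 [(226, 0.6235, -0.1348, 0.0444), (229, 0.626, -0.1344, 0.0457), (232, 0.6283, -0.1345, 0.0454), (235, 0.6306, -0.1345, 0.0454), (238, 0.6349, -0.1239, 0.075), (241, 0.6368, -0.124, 0.0745), (244, 0.6389, -0.1238, 0.0752), (247, 0.6408, -0.1237, 0.0754), (250, 0.6428, -0.1235, 0.0761), (253, 0.6448, -0.1239, 0.0749), (256, 0.6468, -0.1239, 0.0749), (259, 0.6487, -0.1236, 0.0758), (262, 0.6507, -0.1238, 0.0754), (265, 0.6527, -0.1237, 0.0755), (268, 0.6547, -0.124, 0.0748), (271, 0.6565, -0.1234, 0.0765), (274, 0.6609, -0.1342, 0.0464), (277, 0.6633, -0.1346, 0.0454), (280, 0.6656, -0.1344, 0.0459), (283, 0.6677, -0.1338, 0.0477), (286, 0.6702, -0.1343, 0.0462), (289, 0.6725, -0.1344, 0.0459)]
212 [(226, 0.6235, -0.1395, 0.0454), (229, 0.6258, -0.1395, 0.0452), (232, 0.6281, -0.1396, 0.0451), (235, 0.6305, -0.1397, 0.0447), (238, 0.6356, -0.1235, 0.0868), (241, 0.6374, -0.124, 0.0856), (244, 0.6457, -0.0646, 0.24), (247, 0.6411, -0.1237, 0.0865), (250, 0.643, -0.124, 0.0857), (253, 0.6448, -0.1238, 0.0861), (256, 0.6467, -0.1236, 0.0867), (259, 0.6485, -0.1235, 0.0869), (262, 0.650
[... 3643 characters left out ...]
 0.0157), (163, -0.1061, 0.016), (166, -0.1064, 0.0279), (169, -0.1063, 0.0403), (172, -0.1074, 0.0458), (175, -0.1098, 0.0457), (178, -0.1119, 0.0463), (181, -0.1142, 0.0466), (184, -0.1166, 0.0462), (187, -0.1192, 0.0454), (190, -0.1304, 0.0151), (193, -0.1331, 0.0155), (196, -0.1359, 0.0155), (199, -0.1385, 0.016), (202, -0.1413, 0.0161), (205, -0.1236, 0.0739), (208, -0.1241, 0.0782), (211, -0.1239, 0.0843), (214, -0.1239, 0.0893), (217, -0.1242, 0.0934), (220, -0.1236, 0.0994), (223, -0.124, 0.1028), (226, -0.1241, 0.1067), (229, -0.1236, 0.1116), (232, -0.124, 0.1143), (235, -0.1239, 0.1181), (238, -0.1235, 0.1222), (241, -0.1243, 0.1237), (244, -0.1239, 0.1277), (247, -0.124, 0.1304)]
```

View pics/c9.png

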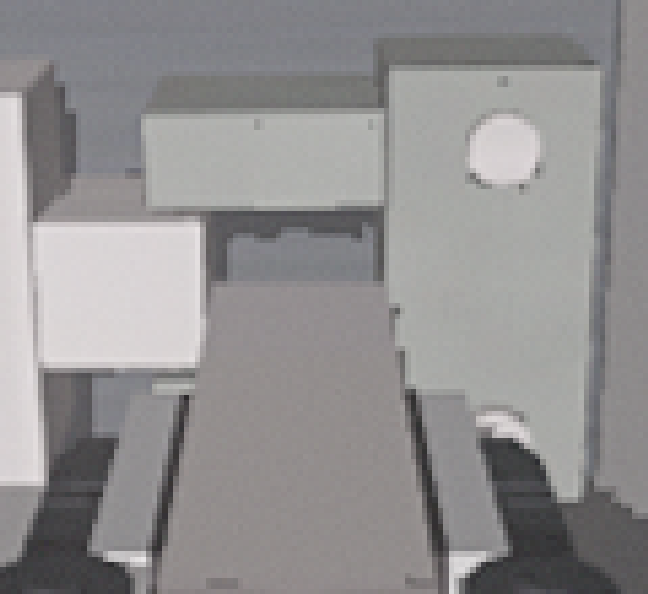

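>>> {"op": "servo_tool", "data": {"moves": "0 0 0 2.5 -1 4 10; 0 0 0 0 0 4 10; 0 0 0 0 0 4 10; 0 0 0 0 0 4 10; 0 0 0 0 0 3 10; 0 0 0 0 0 3 10; 0 0 0 0 0 0 10"}}

```text
time_s: 7.82
eef_pos: [0.6562, -0.0466, 0.074]
orientation: [-2.072, -2.361, 0.0]
ft_force: [-0.4, -0.4, -3.1]
finger_gap: 0.0215
```

```bash
python3 - <<'E'
from h import *
s=state();print(s["eef_pos"],s["orientation"],s["time_s"],s["ft_force"],s["finger_gap"])
n=np.array([np.cos(.1315),np.sin(.1315)]);t=np.array([-n[1],n[0]])
p=s["eef_pos"][:2]; print(p@n,p@t)
E
```

```text
[ 0.65616284 -0.04660197  0.07400827] [-2.07230345e+00 -2.36083839e+00  4.39486100e-04] 7.825 [-0.35613671 -0.37051539 -3.07287886] 0.021496182309234533
0.6443872281572497 -0.132236569875108
```

>>> {"op": "servo_tool", "data": {"moves": "0 0 0 0 0.5 4 10; 0 0 0 0 0 4 10; 0 0 0 0 0 4 10; 0 0 0 0 0 4 10; 0 0 0 0 0 3 10; 0 0 0 0 0 1 10; 0 0 0 0 0 0 10"}}

```text
time_s: 8.7
eef_pos: [0.6568, -0.0465, 0.0543]
orientation: [2.072, 2.361, -0.0]
ft_force: [0.1, 0.2, -2.8]
finger_gap: 0.0213
```

```bash
python3 - <<'E'
from h import *
s=state();print(s["eef_pos"],s["time_s"],s["ft_force"],s["finger_gap"])
E
```

```text
[ 0.65678097 -0.04651548  0.0542842 ] 8.7 [ 0.06498935  0.20710822 -2.79860029] 0.02129821684765566
```

Foot about 2 mm over the floor. Lower the rest in small steps, watching the force.

>>> {"op": "servo_tool", "data": {"moves": "0 0 0 0 0 0.7 10; 0 0 0 0 0 0.7 10; 0 0 0 0 0 0 10"}}

```text
time_s: 9.07
eef_pos: [0.6568, -0.0465, 0.0529]
orientation: [2.072, 2.361, 0.0]
ft_force: [-0.5, -0.3, -2.8]
finger_gap: 0.0214
```

>>> {"op": "servo_tool", "data": {"moves": "0 0 0 0 0 0.5 10; 0 0 0 0 0 0 10"}}

```text
time_s: 9.32
eef_pos: [0.6567, -0.0465, 0.0524]
orientation: [-2.072, -2.361, 0.0]
ft_force: [0.2, 0.2, -2.4]
finger_gap: 0.0216
```

>>> {"op": "servo_tool", "data": {"moves": "0 0 0 0 0 0 24; 0 0 0 0 0 0 30; 0 0 0 0 0 0 42; 0 0 0 0 0 0 45; 0 0 0 0 0 0 45"}}

```text
time_s: 9.95
eef_pos: [0.6568, -0.0465, 0.0524]
orientation: [2.072, 2.361, 0.0]
ft_force: [0.8, -0.3, -0.3]
finger_gap: 0.045
```

>>> {"op": "servo_tool", "data": {"moves": "0 0 0 0 0 -10 45; 0 0 0 0 0 -25 45; 0 0 0 0 0 -35 45; 0 0 0 0 0 -40 45; 0 0 0 0 0 -20 45; 0 0 0 -30 0 0 45; 0 0 0 -30 0 0 45; 0 0 0 0 0 0 45; 0 0 0 0 0 0 45"}}

```text
time_s: 11.08
eef_pos: [0.6645, -0.1053, 0.1827]
orientation: [-2.072, -2.361, -0.001]
ft_force: [0.1, -0.2, -0.1]
finger_gap: 0.0447
```

```bash
python3 - <<'E'
from h import *
s=state();print(s["eef_pos"],s["time_s"],s["ft_force"],s["finger_gap"])
f=grab("wrist","w4"); C=cloud(f);p=f["pixels"].astype(int)
n=np.array([np.cos(.1325),np.sin(.1325)]);t=np.array([-n[1],n[0]])
m=(abs(C[...,0]-.657)<.025)&(abs(C[...,1]+.047)<.025)&(C[...,2]>.055)&(C[...,2]<.115)
P=C[m];print(len(P),P[:,2].max());Q=P[P[:,2]>.09]
print((Q[:,:2]@n).min(),(Q[:,:2]@n).max(),(Q[:,:2]@t).min(),(Q[:,:2]@t).max(),np.percentile(Q[:,2],[50,90,99]))
E
```

```text
[ 0.66446607 -0.10533572  0.18272238] 11.075 [ 0.0764092  -0.24803835 -0.05696944] 0.04466487288953122
702 0.10844438206935564
0.6331856436620527 0.6550884138452217 -0.14325087142154666 -0.12169612071755455 [0.10271279 0.1062042  0.10740844]
```

View pics/w4.png

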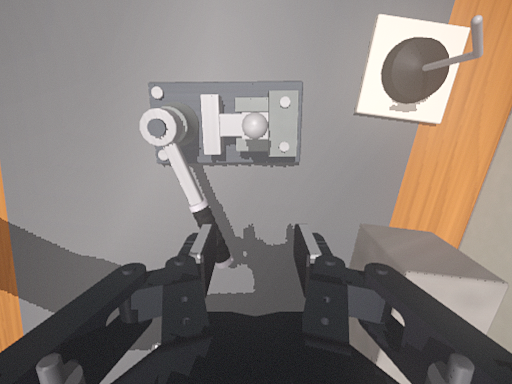

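```bash
python3 - <<'E'
from h import *
S=np.array([.5695,-.0589])
for tag in("w2","w4","t1","side0","top0"):
    f=load(tag);C=cloud(f);p=f["pixels"].astype(int)
    d=C[...,:2]-S; r_=np.hypot(d[...,0],d[...,1]); a=np.arctan2(d[...,1],d[...,0])
    m=(C[...,2]>.066)&(C[...,2]<.09)&(r_>.035)&(r_<.16)&(a>-1.5)&(a<-.6)
    if tag in("w2","w4"): m[:, :]&=True; m[215:]=False
    P=C[m]; c=P.mean(0); vt=np.linalg.svd((P-c)[:,:2])[2][0]; vt*=-np.sign(vt[1])
    print(tag,len(P),"az",np.arctan2(vt[1],vt[0]).round(3),"med a",np.median(a[m]).round(3),"r",r_[m].min().round(3),r_[m].max().round(3),"zmax",np.percentile(P[:,2],[50,95]).round(4),"perp off",(np.cross(vt,S-c[:2])*1000).round(1))
    h=(C[...,2]>.07)&(C[...,2]<.095)&(r_<.03); print("  ring",C[h].mean(0).round(4),C[h].min(0).round(4),C[h].max(0).round(4))
print(state()["q"].round(2))
R=plan([.6253,-.1595,.13],.506,4)
E
```

```text
w2 961 az -1.047 med a -1.043 r 0.035 0.106 zmax [0.0754 0.0791] perp off 0.2
  ring [ 0.5732 -0.0615  0.0812] [ 0.5539 -0.0874  0.07  ] [ 0.589  -0.0428  0.0876]
w4 930 az -1.043 med a -1.038 r 0.035 0.097 zmax [0.0753 0.0789] perp off 0.2
  ring [ 0.5734 -0.0614  0.0811] [ 0.5541 -0.0871  0.07  ] [ 0.5892 -0.0423  0.0879]
t1 275 az -1.081 med a -1.038 r 0.035 0.155 zmax [0.0769 0.0824] perp off -4.1
  ring [ 0.5746 -0.0605  0.082 ] [ 0.5576 -0.0848  0.0704] [ 0.5898 -0.0415  0.0936]
side0 194 az -1.067 med a -1.029 r 0.037 0.155 zmax [0.0763 0.0813] perp off -2.9
  ring [ 0.5721 -0.0561  0.0802] [ 0.5555 -0.0843  0.0704] [ 0.5892 -0.0402  0.088 ]
top0 275 az -1.079 med a -1.037 r 0.035 0.155 zmax [0.0775 0.0829] perp off -4.0
  ring [ 0.5744 -0.0602  0.0818] [ 0.5576 -0.0853  0.0703] [ 0.5899 -0.0418  0.0918]
[-0.1   0.6   0.28  1.78 -0.22  0.79  0.41]
[ 0.    -0.    -0.094] [-12.3 -11.5  13.1]
[ 0.    -0.    -0.094] [-11.1 -12.6  13.1]
[ 0.    -0.    -0.094] [ -9.9 -13.6  13.1]
[ 0.    -0.    -0.094] [ -8.6 -14.5  13.1]<stdin>:9: DeprecationWarning: Arrays of 2-dimensional vectors are deprecated. Use arrays of 3-dimensional vectors instead. (deprecated in NumPy 2.0)
```

>>> {"op": "servo_tool", "data": {"moves": "0 0 -0.0985 -12 -11 15 36; 0 0 -0.0985 -11 -12 15 36; 0 0 -0.0985 -10 -13 15 36; 0 0 -0.0985 -8.5 -14 15 36; 0 0 0 0 0 0 36; 0 0 0 0 0 0 36"}}

```text
time_s: 11.88
eef_pos: [0.6285, -0.1587, 0.1229]
orientation: [1.571, 2.72, 0.001]
ft_force: [0.8, 0.6, 0.2]
finger_gap: 0.0357
```

```bash
cat > w.py <<'E'
from h import *
def ws():
    s=state(); S=np.array([.5695,-.0589]); d=s["eef_pos"][:2]-S
    R=Rn.from_rotvec(s["orientation"]).as_matrix(); y=R[:,1]; x=R[:,0]
    az=np.arctan2(d[1],d[0]); F=s["ft_force"]
    print("t",round(s["time_s"],2),"z",s["eef_pos"][2].round(4),"r",np.hypot(*d).round(4),"az",az.round(4),"tool y az",np.arctan2(y[1],y[0]).round(4),"err",(np.arctan2(y[1],y[0])-np.pi/2-az).round(3),"Fy",(F@y).round(2),"Fx",(F@x).round(2),"Fz",F[2].round(2),"gap",round(s["finger_gap"],4))
if __name__=="__main__": ws()
E
python3 w.py; python3 -c "
from h import *
grab('wrist','w5')"
```

```text
t 11.88 z 0.1229 r 0.1159 az -1.0366 tool y az 0.523 err -0.011 Fy 0.99 Fx 0.08 Fz 0.18 gap 0.0357
```

View pics/w5.png

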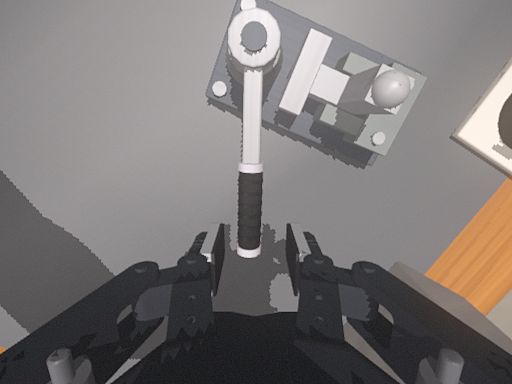

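>>> {"op": "servo_tool", "data": {"moves": "0 0 0 0 -2 15 36; 0 0 0 0 0 25 36; 0 0 0 0 0 22 36; 0 0 0 0 0 10 36; 0 0 0 0 0 0 30; 0 0 0 0 0 0 30"}}

```text
time_s: 12.68
eef_pos: [0.6264, -0.161, 0.051]
orientation: [1.57, 2.72, 0.0]
ft_force: [-0.3, -0.2, -0.3]
finger_gap: 0.0299
```

```bash
python3 w.py; python3 -c "
from h import *
grab('wrist','w6')"
```

```text
t 12.68 z 0.051 r 0.1169 az -1.0622 tool y az 0.524 err 0.015 Fy -0.4 Fx -0.0 Fz -0.34 gap 0.0299
```

View pics/w6.png

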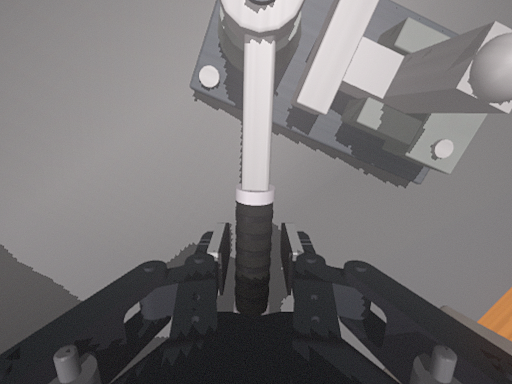

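>>> {"op": "servo_tool", "data": {"moves": "0 0 0.03 0.1 -3.5 0 26; 0 0 0.05 0.15 -5.8 0 26; 0 0 0.05 0.15 -5.8 0 26; 0 0 0.05 0.15 -5.8 0 26; 0 0 0.05 0.15 -5.8 0 26"}}

```text
time_s: 13.35
eef_pos: [0.6011, -0.1716, 0.0505]
orientation: [1.876, 2.52, 0.0]
ft_force: [1.0, 0.4, 0.4]
finger_gap: 0.0261
```

```bash
python3 w.py
```

```text
t 13.35 z 0.0505 r 0.117 az -1.2972 tool y az 0.2906 err 0.017 Fy 1.1 Fx 0.08 Fz 0.43 gap 0.0261
```

>>> {"op": "servo_tool", "data": {"moves": "0 0 0.05 0.15 -5.8 0 26; 0 0 0.05 0.15 -5.8 0 26; 0 0 0.05 0.15 -5.8 0 26; 0 0 0.03 0.1 -3.5 0 26"}}

```text
time_s: 13.85
eef_pos: [0.5806, -0.1757, 0.0504]
orientation: [-2.094, -2.342, 0.0]
ft_force: [1.4, 0.1, 1.8]
finger_gap: 0.0259
```

```bash
python3 w.py;python3 -c "
from h import *
grab('wrist','w7')"
```

```text
t 13.85 z 0.0504 r 0.1173 az -1.4764 tool y az 0.1115 err 0.017 Fy 1.44 Fx -0.1 Fz 1.8 gap 0.0259
```

View pics/w7.png

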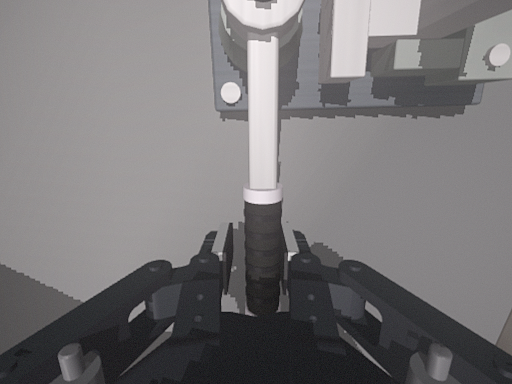

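>>> {"op": "servo_tool", "data": {"moves": "0 0 0.02 0 -2.3 0 26; 0 0 0.02 0 -2.3 0 26; 0 0 0.02 0 -2.3 0 26"}}

```text
time_s: 14.28
eef_pos: [0.574, -0.1763, 0.0504]
orientation: [2.162, 2.279, 0.0]
ft_force: [1.6, 1.3, 0.8]
finger_gap: 0.0257
```

```bash
python3 w.py
```

```text
t 14.28 z 0.0504 r 0.1175 az -1.5321 tool y az 0.0529 err 0.014 Fy 1.62 Fx 1.2 Fz 0.76 gap 0.0257
```

>>> {"op": "servo_tool", "data": {"moves": "0 0 0.02 0 -2.3 0 26; 0 0 0.02 0 -2.3 0 26"}}

```text
time_s: 14.52
eef_pos: [0.5694, -0.1765, 0.0504]
orientation: [2.207, 2.235, 0.0]
ft_force: [1.2, 1.0, -0.3]
finger_gap: 0.0256
```

```bash
python3 w.py
```

```text
t 14.53 z 0.0504 r 0.1176 az -1.5718 tool y az 0.0127 err 0.014 Fy 1.18 Fx 1.03 Fz -0.26 gap 0.0256
```

>>> {"op": "servo_tool", "data": {"moves": "0 0 0.02 0 -2.3 0 26; 0 0 0.02 0 -2.3 0 26"}}

```text
time_s: 14.78
eef_pos: [0.5648, -0.1765, 0.0504]
orientation: [2.251, 2.191, 0.0]
ft_force: [1.2, 1.1, 0.1]
finger_gap: 0.0261
```

```bash
python3 w.py
```

```text
t 14.78 z 0.0504 r 0.1177 az -1.6109 tool y az -0.0273 err 0.013 Fy 1.21 Fx 1.09 Fz 0.09 gap 0.0261
```

>>> {"op": "servo_tool", "data": {"moves": "0 0 0.02 0.1 -2.3 0 26; 0 0 0.02 0.1 -2.3 0 26"}}

```text
time_s: 15.02
eef_pos: [0.5602, -0.1761, 0.0504]
orientation: [2.295, 2.145, 0.0]
ft_force: [0.9, 0.7, -0.3]
finger_gap: 0.0261
```

>>> {"op": "servo_tool", "data": {"moves": "0 0 0.02 0.1 -2.3 0 26"}}

```text
time_s: 15.15
eef_pos: [0.5579, -0.1759, 0.0504]
orientation: [2.316, 2.122, 0.0]
ft_force: [1.2, 1.2, -0.0]
finger_gap: 0.0259
```

>>> {"op": "servo_tool", "data": {"moves": "0 0 0.02 0.1 -2.3 0 26"}}

```text
time_s: 15.28
eef_pos: [0.5557, -0.1757, 0.0504]
orientation: [2.337, 2.099, 0.0]
ft_force: [2.5, 0.3, -0.2]
finger_gap: 0.0256
```

>>> {"op": "servo_tool", "data": {"moves": "0 0 0.02 0.1 -2.3 0 26"}}

```text
time_s: 15.4
eef_pos: [0.5534, -0.1753, 0.0504]
orientation: [2.358, 2.075, 0.0]
ft_force: [1.5, 0.6, -0.2]
finger_gap: 0.0262
```

>>> {"op": "servo_tool", "data": {"moves": "0 0 0.02 0.1 -2.3 0 26"}}

```text
time_s: 15.52
eef_pos: [0.5511, -0.175, 0.0504]
orientation: [2.379, 2.052, -0.0]
ft_force: [1.5, 0.8, 0.4]
finger_gap: 0.026
```

>>> {"op": "servo_tool", "data": {"moves": "0 0 0.02 0.1 -2.3 0 26"}}

```text
time_s: 15.65
eef_pos: [0.5488, -0.1745, 0.0504]
orientation: [2.399, 2.028, -0.0]
ft_force: [1.3, -0.9, 0.6]
finger_gap: 0.0262
```

>>> {"op": "servo_tool", "data": {"moves": "0 0 0.01 0.1 -1.2 0 26"}}

```text
time_s: 15.78
eef_pos: [0.5476, -0.1743, 0.0504]
orientation: [2.409, 2.016, -0.0]
ft_force: [1.7, -0.3, 0.4]
finger_gap: 0.0258
```

>>> {"op": "servo_tool", "data": {"moves": "0 0 0.02 0.1 -2.3 0 26"}}

```text
time_s: 15.9
eef_pos: [0.5455, -0.1738, 0.0504]
orientation: [2.429, 1.992, 0.0]
ft_force: [0.8, -1.1, 0.2]
finger_gap: 0.0261
```

>>> {"op": "servo_tool", "data": {"moves": "0 0 0.02 0.1 -2.3 0 26"}}

```text
time_s: 16.02
eef_pos: [0.5432, -0.1732, 0.0504]
orientation: [2.449, 1.967, -0.0]
ft_force: [0.8, -1.9, -0.8]
finger_gap: 0.0259
```

>>> {"op": "servo_tool", "data": {"moves": "0 0 0.02 0.1 -2.3 0 26"}}

```text
time_s: 16.15
eef_pos: [0.5409, -0.1726, 0.0504]
orientation: [2.469, 1.942, -0.0]
ft_force: [0.2, -1.5, 0.2]
finger_gap: 0.0257
```

>>> {"op": "servo_tool", "data": {"moves": "0 0 0.01 0.1 -1.2 0 26"}}

```text
time_s: 16.27
eef_pos: [0.5397, -0.1722, 0.0504]
orientation: [2.478, 1.931, -0.0]
ft_force: [1.1, -1.9, 0.6]
finger_gap: 0.0264
```

```bash
python3 w.py;python3 -c "
from h import *
grab('wrist','w8')"
```

```text
t 16.27 z 0.0504 r 0.1172 az -1.8279 tool y az -0.2471 err 0.01 Fy 1.48 Fx -1.57 Fz 0.58 gap 0.0264
```

View pics/w8.png

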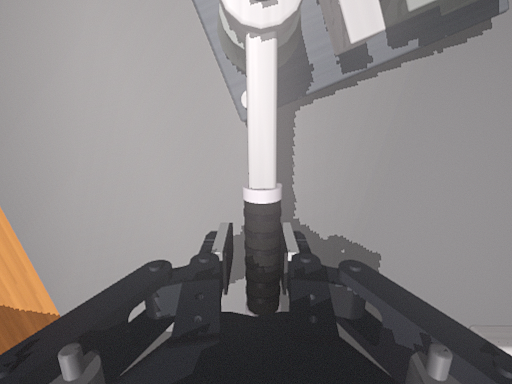

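>>> {"op": "servo_tool", "data": {"moves": "0 0 0.02 0 -2.3 0 26"}}

```text
time_s: 16.45
eef_pos: [0.5378, -0.1716, 0.0504]
orientation: [2.497, 1.906, 0.0]
ft_force: [1.2, -0.4, 0.2]
finger_gap: 0.0258
```

>>> {"op": "servo_tool", "data": {"moves": "0 0 0.01 0 -1.2 0 26"}}

```text
time_s: 16.58
eef_pos: [0.5364, -0.1712, 0.0504]
orientation: [2.507, 1.894, -0.0]
ft_force: [1.7, -1.5, 0.0]
finger_gap: 0.0257
```

>>> {"op": "servo_tool", "data": {"moves": "0 0 0.01 0 -1.2 0 26"}}

```text
time_s: 16.7
eef_pos: [0.5354, -0.1709, 0.0504]
orientation: [2.516, 1.881, 0.0]
ft_force: [0.8, -1.8, -0.8]
finger_gap: 0.0261
```

>>> {"op": "servo_tool", "data": {"moves": "0 0 0.01 0 -1.2 0 26"}}

```text
time_s: 16.82
eef_pos: [0.5342, -0.1705, 0.0504]
orientation: [2.525, 1.869, 0.0]
ft_force: [0.6, -0.9, -0.1]
finger_gap: 0.026
```

```bash
python3 w.py
```

```text
t 16.82 z 0.0504 r 0.117 az -1.8768 tool y az -0.2965 err 0.01 Fy 0.79 Fx -0.66 Fz -0.06 gap 0.026
```

>>> {"op": "servo_tool", "data": {"moves": "0 0 0.015 0 -1.8 0 26"}}

```text
time_s: 16.95
eef_pos: [0.5325, -0.17, 0.0504]
orientation: [2.539, 1.85, 0.0]
ft_force: [1.1, -0.9, 0.3]
finger_gap: 0.0263
```

>>> {"op": "servo_tool", "data": {"moves": "0 0 0.015 0 -1.8 0 26"}}

```text
time_s: 17.08
eef_pos: [0.531, -0.1694, 0.0505]
orientation: [2.553, 1.83, 0.001]
ft_force: [2.3, -1.3, -0.2]
finger_gap: 0.026
```

>>> {"op": "servo_tool", "data": {"moves": "0 0 0.015 0 -1.8 0 26"}}

```text
time_s: 17.2
eef_pos: [0.53, -0.169, 0.0506]
orientation: [2.566, 1.811, 0.002]
ft_force: [5.6, -0.9, -0.2]
finger_gap: 0.0259
```

```bash
python3 w.py
```

```text
t 17.2 z 0.0506 r 0.117 az -1.9152 tool y az -0.3417 err 0.003 Fy 5.53 Fx 1.06 Fz -0.23 gap 0.0259
```

>>> {"op": "servo_tool", "data": {"moves": "0 0 0.01 0 -1.2 0 26"}}

```text
time_s: 17.32
eef_pos: [0.5295, -0.1688, 0.0507]
orientation: [2.574, 1.797, 0.003]
ft_force: [7.0, -1.2, 0.1]
finger_gap: 0.0261
```

```bash
python3 w.py
```

```text
t 17.32 z 0.0507 r 0.1169 az -1.9199 tool y az -0.3515 err -0.002 Fy 7.03 Fx 1.28 Fz 0.07 gap 0.0261
```

>>> {"op": "servo_tool", "data": {"moves": "0 0 0.01 0 -1.2 0 26"}}

```text
time_s: 17.45
eef_pos: [0.529, -0.1685, 0.0508]
orientation: [2.582, 1.784, 0.004]
ft_force: [7.8, -1.9, -0.4]
finger_gap: 0.026
```

```bash
python3 w.py
```

```text
t 17.45 z 0.0508 r 0.1168 az -1.9249 tool y az -0.3613 err -0.007 Fy 8.01 Fx 0.96 Fz -0.43 gap 0.026
```

>>> {"op": "servo_tool", "data": {"moves": "0 0 0.01 0 -1.2 0 26"}}

```text
time_s: 17.58
eef_pos: [0.5284, -0.1682, 0.0509]
orientation: [2.59, 1.771, 0.005]
ft_force: [9.1, -1.7, -0.1]
finger_gap: 0.0261
```

```bash
python3 w.py
```

```text
t 17.57 z 0.0509 r 0.1168 az -1.9301 tool y az -0.3712 err -0.012 Fy 9.08 Fx 1.69 Fz -0.13 gap 0.0261
```

>>> {"op": "servo_tool", "data": {"moves": "0 0 0.01 0 -1 0 26"}}

```text
time_s: 17.7
eef_pos: [0.5279, -0.1679, 0.051]
orientation: [2.598, 1.758, 0.005]
ft_force: [8.9, -2.4, -1.4]
finger_gap: 0.026
```

```bash
python3 w.py
```

```text
t 17.7 z 0.051 r 0.1167 az -1.9355 tool y az -0.3811 err -0.016 Fy 9.19 Fx 1.05 Fz -1.4 gap 0.026
```

>>> {"op": "servo_tool", "data": {"moves": "0 0 0.005 0 -1 0 26"}}

```text
time_s: 17.82
eef_pos: [0.5269, -0.1676, 0.051]
orientation: [2.602, 1.751, 0.005]
ft_force: [8.8, -1.7, -0.8]
finger_gap: 0.0259
```

```bash
python3 w.py
```

```text
t 17.82 z 0.051 r 0.1167 az -1.9444 tool y az -0.3861 err -0.013 Fy 8.82 Fx 1.76 Fz -0.8 gap 0.0259
```

>>> {"op": "servo_tool", "data": {"moves": "0 0 0.005 0 -1 0 26"}}

```text
time_s: 17.95
eef_pos: [0.5258, -0.1672, 0.051]
orientation: [2.607, 1.745, 0.005]
ft_force: [8.7, -2.2, -1.4]
finger_gap: 0.0257
```

```bash
python3 w.py
```

```text
t 17.95 z 0.051 r 0.1168 az -1.9545 tool y az -0.3911 err -0.007 Fy 8.86 Fx 1.32 Fz -1.45 gap 0.0257
```

>>> {"op": "servo_tool", "data": {"moves": "0 0 0.005 0 -1 0 26"}}

```text
time_s: 18.08
eef_pos: [0.5246, -0.1668, 0.0509]
orientation: [2.612, 1.739, 0.004]
ft_force: [8.3, -1.7, -0.3]
finger_gap: 0.0262
```

```bash
python3 w.py
```

```text
t 18.07 z 0.0509 r 0.1169 az -1.9655 tool y az -0.3962 err -0.002 Fy 8.3 Fx 1.67 Fz -0.3 gap 0.0262
```

>>> {"op": "servo_tool", "data": {"moves": "0 0 0.005 0 -0.7 0 26"}}

```text
time_s: 18.2
eef_pos: [0.5237, -0.1664, 0.0509]
orientation: [2.617, 1.732, 0.004]
ft_force: [7.8, -2.3, -0.6]
finger_gap: 0.0259
```

```bash
python3 w.py
```

```text
t 18.2 z 0.0509 r 0.1169 az -1.9738 tool y az -0.4012 err 0.002 Fy 8.04 Fx 0.91 Fz -0.57 gap 0.0259
```

>>> {"op": "servo_tool", "data": {"moves": "0 0 0 0 2 0 26; 0 0 0 0 2 0 26; 0 0 0 0 1.5 0 26"}}

```text
time_s: 18.58
eef_pos: [0.5294, -0.1682, 0.0509]
orientation: [2.616, 1.733, 0.005]
ft_force: [8.2, 0.7, -0.7]
finger_gap: 0.0263
```

```bash
python3 w.py
```

```text
t 18.57 z 0.0509 r 0.1164 az -1.9223 tool y az -0.4003 err -0.049 Fy 7.3 Fx 3.84 Fz -0.66 gap 0.0263
```

Back below the click angle, still pressing; back off further, then open.

>>> {"op": "servo_tool", "data": {"moves": "0 0 0 0 2 0 26; 0 0 0 0 2 0 28; 0 0 0 0 1 0 34; 0 0 0 0 0 0 42; 0 0 0 0 0 0 50; 0 0 0 0 0 0 50"}}

```text
time_s: 19.32
eef_pos: [0.5307, -0.17, 0.0503]
orientation: [-2.619, -1.734, 0.0]
ft_force: [-0.1, 0.2, 1.0]
finger_gap: 0.0504
```

```bash
python3 w.py;python3 -c "
from h import *
grab('wrist','w9')"
```

```text
t 19.32 z 0.0503 r 0.1177 az -1.9067 tool y az -0.4011 err -0.065 Fy -0.16 Fx 0.16 Fz 1.0 gap 0.0504
```

View pics/w9.png

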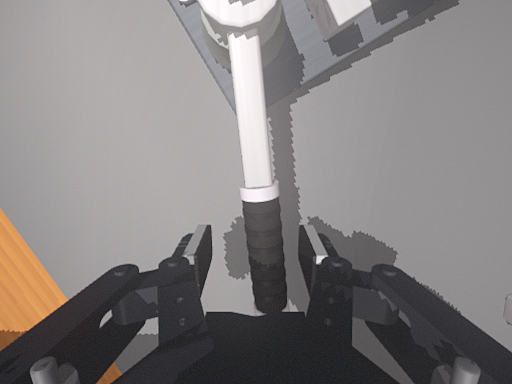

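Handle at about u=265, free of both pads (u≈212 and 300), zero force. Rise straight up.

>>> {"op": "servo_tool", "data": {"moves": "0 0 0 0 0 -12 50; 0 0 0 0 0 -25 50; 0 0 0 0 0 -30 50; 0 0 0 0 0 -30 50; 0 0 0 0 0 -30 50; 0 0 0 0 0 0 50"}}

```text
time_s: 20.12
eef_pos: [0.532, -0.1704, 0.1801]
orientation: [2.617, 1.733, 0.005]
ft_force: [1.0, 0.4, -0.3]
finger_gap: 0.05
```

>>> {"op": "servo_tool", "data": {"moves": "0 0 -0.1 -20 0 -10 50; 0 0 -0.1 -20 10 0 50; 0 0 -0.1 -10 20 0 50; 0 0 -0.1 0 20 0 50; 0 0 -0.1 0 15 0 50; 0 0 0 0 10 0 50; 0 0 0 0 0 0 50; 0 0 0 0 0 0 50"}}

```text
time_s: 21.12
eef_pos: [0.5885, -0.2252, 0.1872]
orientation: [-2.11, -2.327, 0.001]
ft_force: [0.7, -0.1, 0.3]
finger_gap: 0.05
```

```bash
python3 w.py;python3 - <<'E'
from h import *
f=grab("wrist","w10"); C=cloud(f)
n=np.array([np.cos(.1325),np.sin(.1325)]);t=np.array([-n[1],n[0]])
c=C[...,:2]; X=c@n-.647; Y=c@t+.1325; z=C[...,2]
m=(abs(X)<.02)&(abs(Y)<.02)&(z>.085)&(z<.115); print("stake top",m.sum(),X[m].min(),X[m].max(),Y[m].min(),Y[m].max(),z[m].max())
j=(X>-.04)&(X<-.0)&(abs(Y)<.006)&(z>.043)&(z<.049); print("jaw top X max",np.sort(X[j])[-5:])
S=np.array([.5695,-.0589]); d=c-S; rr=np.hypot(d[...,0],d[...,1]);a=np.arctan2(d[...,1],d[...,0])
h=(z>.068)&(z<.082)&(rr>.04)&(rr<.14)&(a<-1.2)&(a>-2.4); print("handle az",np.median(a[h]))
grab("side","s4"); g=grab("top","t4")
cv2.imwrite("pics/c10.png",cv2.resize(load("side0")["pixels"][:0] if 0 else load("s4")["pixels"][90:300,190:330],None,fx=2.8,fy=2.8,interpolation=cv2.INTER_CUBIC)[...,::-1])
E
```

```text
t 21.12 z 0.1872 r 0.1674 az -1.4568 tool y az 0.0977 err -0.016 Fy 0.71 Fx -0.16 Fz 0.28 gap 0.05Traceback (most recent call last):
  File "<stdin>", line 5, in <module>
    return umr_minimum(a, axis, None, out, keepdims, initial, where)
ValueError: zero-size array to reduction operation minimum which has no identity
```

View pics/w10.png

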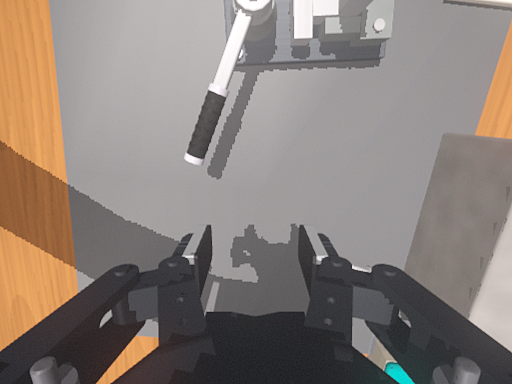

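>>> {"op": "servo_tool", "data": {"moves": "0 0 0 25 10 -3 50; 0 0 0 35 15 0 50; 0 0 0 35 15 0 50; 0 0 0 15 5 0 50; 0 0 0 0 0 0 50; 0 0 0 0 0 0 50"}}

```text
time_s: 21.92
eef_pos: [0.6226, -0.1133, 0.1906]
orientation: [2.111, 2.326, -0.001]
ft_force: [0.0, 0.7, 0.3]
finger_gap: 0.0502
```

```bash
python3 w.py;python3 - <<'E'
from h import *
f=grab("wrist","w11"); C=cloud(f)
n=np.array([np.cos(.1325),np.sin(.1325)]);t=np.array([-n[1],n[0]])
c=C[...,:2]; X=c@n-.647; Y=c@t+.1325; z=C[...,2]
m=(abs(X)<.02)&(abs(Y)<.02)&(z>.085)&(z<.115)
if m.sum(): print("stake top",m.sum(),X[m].min(),X[m].max(),Y[m].min(),Y[m].max(),z[m].max())
j=(X>-.04)&(X<-.0)&(abs(Y)<.006)&(z>.043)&(z<.049); print("jaw top X max",np.sort(X[j])[-5:])
grab("side","s4"); g=grab("top","t4")
cv2.imwrite("pics/c10.png",cv2.resize(load("s4")["pixels"][90:300,190:330],None,fx=2.8,fy=2.8,interpolation=cv2.INTER_CUBIC)[...,::-1])
E
```

```text
t 21.93 z 0.1906 r 0.076 az -0.7972 tool y az 0.0971 err -0.676 Fy 0.1 Fx 0.7 Fz 0.31 gap 0.0502
stake top 706 -0.011052027825683708 0.011413730463937899 -0.010429349086815864 0.011592218166063664 0.10834642074507611
jaw top X max [-0.01119338 -0.01113838 -0.01113029 -0.01110155 -0.01104642]
```

View pics/w11.png

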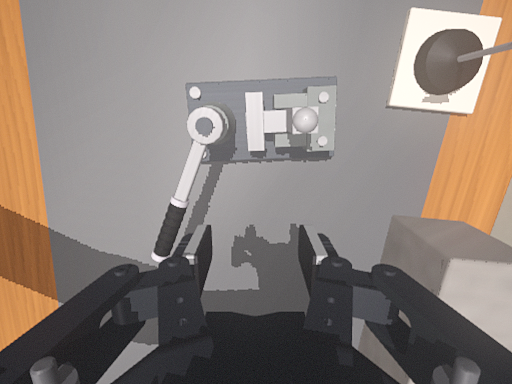

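View pics/c10.png

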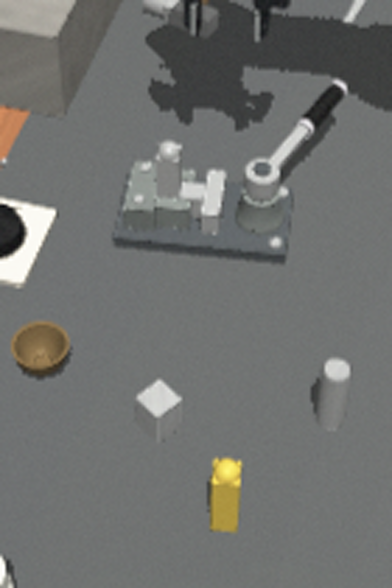

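```bash
python3 - <<'E'
from h import *
S=np.array([.5695,-.0589])
def az(tag,vmax=400,lo=-2.4,hi=-.7,r1=.1):
    f=load(tag);C=cloud(f);z=C[...,2];d=C[...,:2]-S; rr=np.hypot(d[...,0],d[...,1]);a=np.arctan2(d[...,1],d[...,0])
    h=(z>.066)&(z<.082)&(rr>.04)&(rr<r1)&(a>lo)&(a<hi); h[vmax:]=False
    return np.median(a[h]).round(4),h.sum()
print("w7",az("w7",190),"w8",az("w8",190),"w9",az("w9",190),"w11",az("w11",225),"w10",az("w10",150,r1=.14))
E
```

```text
w7 (np.float64(-1.4427), np.int64(2768)) w8 (np.float64(-1.7955), np.int64(2786)) w9 (np.float64(-1.8581), np.int64(2870)) w11 (np.float64(-1.8476), np.int64(881)) w10 (np.float64(-1.8508), np.int64(2078))
```

```bash
python3 - <<'E'
from h import *
f=load("s4"); C=cloud(f)
for n,u,v in[("round",309,222),("flat",246,232),("cup",204,214)]: print(n,pt(load("side0"),u,v).round(3),pt(f,u,v).round(3))
print(r.finish_job())
E
```

```text
round [0.458 0.151 0.08 ] [0.458 0.149 0.076]
flat [0.602 0.193 0.04 ] [0.602 0.193 0.04 ]
cup [0.728 0.149 0.011] [0.728 0.15  0.012]
the job is handed in; nothing more can be done
None
```

The stake is clamped in the vise, the wrench was taken just past its click and released, and the job was handed in at about 22 s. No verdict was reported.

- **Stake:** I picked the plain grey stake standing between the two yellow look-alikes. I lowered it into the pocket with no contact force showing and let go. The final wrist view puts it 0.2 mm from the pocket centre along the vise's x and 0.6 mm along y. Its top is at 0.108 m, against 0.107 m expected with the foot on the floor.
- **Wrench:** The vise tightened after roughly 0.8 rad of swing. The push rose to about 9.2 N and then fell to about 8.0 N, which is the click; I backed off and opened the fingers there. The handle sprang back, and the jaw face now reads 11.05 mm from the pocket centre, inside the 11.6 mm limit.
- **Neighbours:** The round stake, the block and the cup read where they stood at the start, within about 2 mm sideways. The gripper was clear of everything at hand-in, with a force reading near zero.

**Disagreement:** my two estimates of how far the wrench broke over do not match. The force gives about 0.03 rad; the handle's angles give about 0.06 rad. Both lie between the click at 0.015 and the limit at 0.13.

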